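# Find the high spot of a clamped flange with the dial indicator

## Robot

A 7-joint arm with a two-finger parallel gripper is mounted at the origin on the work surface. World frame = base frame: x ahead of the robot, y to its left, z up, the work surface at z = 0. Lengths are in mm, angles in rad, forces in N, time in s.
With the tool pointing down it reaches from about 400 to 750 mm from the base axis. Payload 19.5 kg.
Tool frame: the origin (TCP) lies on the centre line of the jaws, within the pads' length; the fingertips stand 25 mm ahead of it and the grasp point (between the pads) lies 6 mm ahead of it (tip_reach is the distance from the TCP to the fingertips, in mm); z points along the fingers, y is the line along which they close (so a half turn about z gives the same grasp; the last joint's range is limited). The gripper opens to 85 mm and grips with 20 to 120 N. Pads are 22 mm wide; open, the fingers measure 114 mm over their backs; the gripper's body (76 mm by 85 mm) begins 54 mm behind the grasp point. The pads swing forward as they close: fully open they stand 13 mm farther back than shut.
Start: joints at [-1.348, 0.707, -0.028, 1.485, 0.022, 0.951, -0.075], TCP at [150.476, 554.937, 256.268] pointing down, gripper open.
Joint ranges: [-2.71, 2.71], [-0.32, 2.16], [-1.57, 1.52], [0, 2.45], [-1.46, 4.6], [0, 2.02], [-2.83, 2.83]. Speed limits (rad/s): [1.89, 1.89, 2.57, 2.57, 3.01, 3.01, 3.01].

## Interface

Orientations are given as a unit quaternion [w, x, y, z].
In Python, from cell import state, camera, finish_job, tip_reach gives the robot as it stands.
- The arm moves only by the tool send_rows, never from a script. Its argument "commands" is a list that holds one entry, the list of rows, each a list of 7 numbers: the shift along the tool's x, y, z in units of 50 mm (1.0 is 50 mm), then the turn, a rotation vector about the tool's x, y, z in units of 0.15 rad (1.0 is 0.15 rad), then the finger opening in mm, from 0 to 85.4. A call has 1 to 12 rows; each row shifts and turns the commanded pose from where the row before left it, along the tool's axes as they then stand; what a row does not reach is not made up. A row lasts 1/8 s, in which the tool goes at most 62.5 mm and 10.7 degrees, less where a joint would pass 70% of its speed; a pose out of reach is approached as far as the arm can. A call with a number of a shift or a turn outside -1 to 1 is refused whole. A call with a gripper value outside its range is refused whole. The fingers move at their own pace and stop on an object; "force" is the grip in N (left out, the last holds). Time passes only in rows, so rows that do not move let the fingers close. It gives the time, the measured TCP pose, the force, the opening and the grip force at its end, in the units of the state.
- state(): the state, without advancing time (a new reading comes with each control period).
- camera(name): name is "scene" or "top"; returns a dict with "pixels" (420x560x3 uint8, red, green, blue), "range_z" (420x560 float32, mm along the optical axis (not along the pixel's ray), 0 where there is no reading), "camera_matrix" (3x3 intrinsics, pixels), "xyz" and "orientation" of the camera in the world. Camera axes: x right, y down, z forward; pixel columns grow to the right and rows downward; lengths in mm; the calibration is good to about 2 mm. A picture is of the moment at which its call begins.
- finish_job(): hands the job in; it is judged then, once.
The state is a dict: "t": time; "qpos": joint angles; "qvel": joint speeds; "joint_torque": joint torques, N m; "ee_pos": TCP position; "eef_rot": TCP orientation; "force": force on the tool from outside, world axes, zero at the start; "moment": the same for the moment, N m; "opening": finger opening in mm; "gripper_force": force on a finger pad.
Only numpy, scipy, OpenCV 4.12 (cv2) and the standard library are available. Lean on these libraries where they do the work, as an engineer would, in place of code of your own. Each camera call takes 0.05 s, during which the arm holds its last target. There are 200 camera calls.

## Task

Check the flange on the turntable for run-out: slide the dial indicator in by its black post until the plunger is pressed roughly half-way onto the rim, then turn the flange by its crank at least one full turn in one direction, keeping the plunger pressed but never bottomed, and watch the needle. Then bring the highest spot of the rim (of its two bulges, the higher) back to the plunger and leave it there, plunger still pressed against it, with the hands off. The fixture only stands on its mat: work gently enough not to drag it, no more than about 20 newtons sideways, and leave the other things on the bench alone.

Things in the scene. Friction and masses are not known exactly. Their poses are not given: they have to be found in the camera images.
- fixture: Checking fixture, 9 kg, standing loose on a thin smooth black mat (over 20 N sideways drags it): blue turntable housing (184 mm wide on a 210 mm round steel foot) joined to an aluminium slideway for the dial indicator. Origin 3 mm above the bench under the axis, z up. Its +y leads from the axis along the slideway: the indicator stands at +y and slides in along -y, its plunger pointing along -y at the axis, 58 mm above the bench.
- flange_top (a point): Point on the turntable's axis at the top (69 mm up) of the clamped brown steel flange: 22 mm thick, rim 68 mm from the axis but for two smooth bulges, each some 100 degrees long: the high spot, 5 to 6 mm, and a lower one, 3 mm, 126 degrees counter-clockwise of it (from above). It turns with the crank; where the bulges lie against the crank differs every time and is not given.
- turn_axis (a point): A point on the turntable's vertical axis, 110 mm above the bench (level with the middle of the crank's grip).
- crank_handle (a point): Centre, half-way up, of the upright red round grip on the yellow crank arm that turns turntable and flange. The grip is 18 mm in diameter, 87 to 133 mm above the bench, spins on its own pin, and circles the axis at 50 mm radius. The arm below is 20 mm wide, its top at 85 mm (the nut on the axis 91 mm). Turning takes about 3 N at the grip; the turntable stays where it is left.
- crank (a joint): Angle of crank, turntable and flange, rad, growing counter-clockwise seen from above, not wrapped, free to turn any number of times either way; starts between -0.6 and 0.6. At 0 the grip lies on the fixture's -x side of the axis.
- slide_post (a point): Point on the centre line, 108 mm above the bench, of the upright black post (18 x 18 mm, top at 128 mm, sides parallel to the fixture's x and y) that moves the indicator. The dial's centre is 55 mm nearer the turntable; its case is 68 mm wide, top at 87 mm. The slide takes 7 N to move either way, plus the plunger's spring, and stays where it is left.
- indicator (a joint): How far the indicator has been slid in towards the turntable, m, 0 (outermost) to 0.050; starts between 0 and 0.010.
- plunger_tip (a point): The very end of the plunger's brass ball tip (8 mm ball), pointing at the turntable's axis. Free, it stands 100 mm from the axis when the indicator is outermost. When it rests on the rim, its horizontal distance from the axis is the rim's radius there (up to 0.5 mm less under the spring's load).
- plunger (a joint): How far the sprung plunger is pressed in, m: 0 free, 0.018 bottomed. Spring 0.75 N at first touch, growing by 0.25 N per mm.
- needle (a joint): Angle of the red needle on the upturned white dial, rad, clockwise seen from above: 0.32 rad for each mm that the plunger is pressed in (ticks are one mm apart). At 0 it points along the fixture's +y; 5.76 rad at bottom.
- hammer_mid (a point): Bystander, not to be disturbed: ball hammer with an orange handle, about 250 mm long, head 70 mm wide, lying. The point is at about its middle.
- plates_mid (a point): Bystander, not to be disturbed: two dark steel plates joined by a weld bead, 155 x 120 x 10 mm, lying. The point is at about its middle.
- coupon_mid (a point): Bystander, not to be disturbed: small welded steel T piece, 50 x 90 mm, 51 mm tall. The point is at about its middle.
- wire_brush_mid (a point): Bystander, not to be disturbed: wire brush with a wooden back, 200 x 28 mm, 28 mm tall, lying. The point is at about its middle.
- screwdriver_mid (a point): Bystander, not to be disturbed: red-handled screwdriver, lying, about 24 mm thick. The point is at about its middle.
- scriber_mid (a point): Bystander, not to be disturbed: pink-handled scriber, 150 mm long, 14 mm thick, lying. The point is at about its middle.
- spray_can_mid (a point): Bystander, not to be disturbed: blue spray can, 54 mm wide, 150 mm tall, standing. The point is at about its middle.
- tin_mid (a point): Bystander, not to be disturbed: open aluminium tin, 72 mm wide, 60 mm tall. The point is at about its middle.

How it is judged (in metres and radians):
On the way, in this order (a step that is already met when the one before it is completed fails the run):
1. the plunger is pressed onto the rim, by at least 3 mm, before the turning (value of joint plunger above 0.003 m and value of joint crank between -1.5 and 1.5 rad), for 0.2 s.
2. the crank has been turned a full turn one way with the plunger pressed (value of joint plunger above 0.0005 m and (value of joint crank above 5.4 rad or value of joint crank below -5.4 rad)), for 0.1 s.
At the end, for the whole second after the job is handed in: The plunger's tip rests on the rim at the high spot, more than 72.6 mm from the turntable's axis (at the very top it reads 73.0 to 73.4 mm; the high spot must be within about 15 degrees of the plunger), the plunger pressed in by more than 2 mm, crank and indicator released and at rest (horizontal distance between plunger_tip and turn_axis above 0.0726 m and value of joint plunger above 0.002 m and velocity of joint crank between -0.05 and 0.05 rad/s and velocity of joint indicator between -0.002 and 0.002 m/s); the robot touches nothing.
It fails at once if the plunger is bottomed (pressed in more than 17 mm of its 18) (value of joint plunger above 0.017 m).
It fails at once if the fixture is dragged on its mat by more than 3 mm (distance of turn_axis from where it was at the start of the episode above 0.003 m).
It fails at once if a bystander is moved by more than 30 mm (distance of any of hammer_mid, plates_mid, coupon_mid, wire_brush_mid, screwdriver_mid, scriber_mid, spray_can_mid, tin_mid from where it was at the start of the episode above 0.03 m).
It also fails if it takes over 72 s, if anything falls off the work surface, if the arm or the gripper's body presses on something with over 40 N, if the wrist force passes 120 N, or if a joint passes its speed limit or range.

## Working session

There is one attempt and no reset: what is moved stays moved. The work goes in short steps, Python scripts to look and compute and a tool call to move; the robot and the scene stay as the last step left them, time stands still between calls to the robot, and variables do not carry over. Pictures are saved under pics/ and viewed, at most 10 in all, crops included, and the job is handed in when it is done.

Besides the shell and the picture viewer there is one more tool, called after "Call:" as name([rows], argument=value, ...), one row to a line, values as JSON. send_rows: Moves the arm, as the interface text tells. Shifts and turns lie within -1 to 1; 1 stands for 50 mm of shift or 0.15 rad of turn. Its arguments: {"type":"object","properties":{"commands":{"type":"array","items":{"type":"array","items":{"type":"array","items":{"type":"number"}}}},"force":{"type":"number"}},"required":["commands"]}

```bash
mkdir -p pics; cat > h.py <<'E'
import numpy as np, cv2
from cell import state, camera, finish_job, tip_reach
from scipy.spatial.transform import Rotation as R
def rot(q): return R.from_quat([q[1],q[2],q[3],q[0]]).as_matrix()
def cloud(c):
    z=c["range_z"].astype(float); K=c["camera_matrix"]; v,u=np.mgrid[:z.shape[0],:z.shape[1]]
    p=np.stack([(u-K[0][2])*z/K[0][0],(v-K[1][2])*z/K[1][1],z],-1)
    return p@rot(c["orientation"]).T+np.array(c["xyz"])
def ray(c,u,v,h):
    K=c["camera_matrix"]; d=rot(c["orientation"])@np.array([(u-K[0][2])/K[0][0],(v-K[1][2])/K[1][1],1])
    o=np.array(c["xyz"]); return o+d*(h-o[2])/d[2]
def save(c,n): cv2.imwrite("pics/"+n,cv2.cvtColor(c["pixels"],cv2.COLOR_RGB2BGR))
E
python3 - <<'E'
from h import *
for n in("top","scene"):
    c=camera(n); save(c,n+"0.png"); np.save(n+"0.npy",c,allow_pickle=True); print(n,c["xyz"],c["orientation"],c["camera_matrix"])
s=state(); print(s["ee_pos"],s["eef_rot"],rot(s["eef_rot"]).round(3),s["force"],tip_reach)
E
```

```text
top [ 420.7740062   -46.87235013 1377.76261903] [ 0.03210363 -0.69847466  0.71419646 -0.03202992] [[534.38088566   0.         269.87429687]
 [  0.         534.38088566 207.91131541]
 [  0.           0.           1.        ]]
scene [1028.3624921   722.810148    870.46515222] [-0.11660378  0.24916926  0.87331803 -0.40203713] [[449.53020622   0.         289.31505056]
 [  0.         449.53020622 206.39834616]
 [  0.           0.           1.        ]]
[150.44070376 554.76585482 255.88958992] [-3.69941180e-05  1.32027009e-01  9.91246008e-01 -4.69117960e-04] [[-0.965  0.262 -0.   ]
 [ 0.262  0.965 -0.001]
 [-0.    -0.001 -1.   ]] [ 0.73488406 -0.07779646  0.8390975 ] 25.0
```

View pics/top0.png

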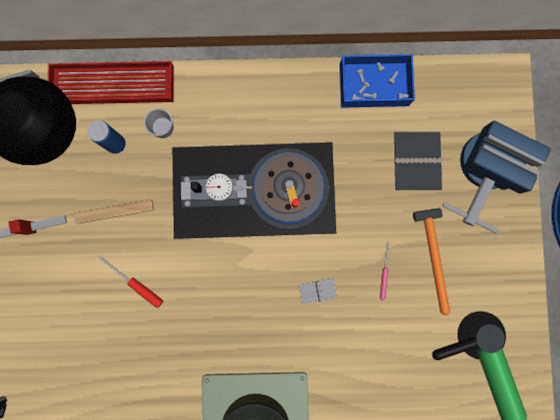

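View pics/scene0.png

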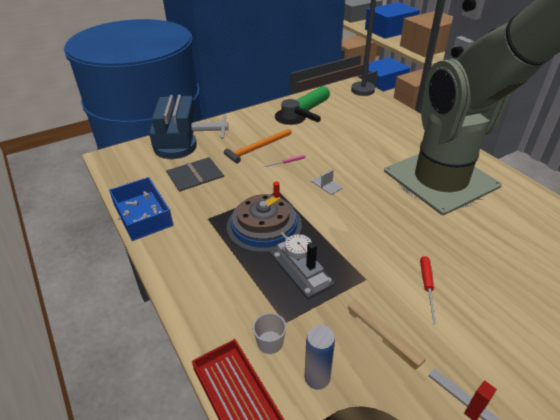

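The top view shows the flange axis near (289,187), the red grip near (295,203), the dial at (218,187) and the post at (196,188). Fixture +y therefore points left in the image, roughly world +y.

```bash
cat >> h.py <<'E'
def blob(c,m,box=None):
    if box: 
        k=np.zeros_like(m); k[box[1]:box[3],box[0]:box[2]]=1; m=m&k.astype(bool)
    n,l,s,ce=cv2.connectedComponentsWithStats(m.astype(np.uint8)); i=1+np.argmax(s[1:,4]); return l==i
E
python3 - <<'E'
from h import *
np.set_printoptions(precision=1,suppress=True)
for n,bp in(("top",(165,140,340,240)),("scene",(205,170,360,310))):
    c=np.load(n+"0.npy",allow_pickle=True).item(); P=cloud(c)
    hsv=cv2.cvtColor(c["pixels"],cv2.COLOR_RGB2HSV).astype(int); H,S,V=hsv[...,0],hsv[...,1],hsv[...,2]
    k=np.zeros(H.shape,bool); k[bp[1]:bp[3],bp[0]:bp[2]]=1
    z=P[...,2]
    red=k&((H<6)|(H>174))&(S>150)&(V>110)&(z>80); print(n,"red",red.sum(),P[red].mean(0),P[red].max(0),"toponly",P[red&(z>129)].mean(0))
    post=k&(V<70)&(z>92); print("post",post.sum(),P[post].mean(0),P[post].max(0),"top",np.median(P[post&(z>122)],0))
    t=k&(z>120); print(P[t].min(0),P[t].max(0))
    w=blob(c,k&(S<45)&(V>190)&(z>70)&(z<95)); (a,b),r=cv2.minEnclosingCircle(np.argwhere(w)[:,::-1].astype(np.float32)); print("dial",a,b,r,ray(c,a,b,84))
    f=k&(abs(z-69)<4)&(H<20)&(S>30)&(S<160); f=blob(c,f); q=P[f][:,:2].astype(np.float32); print("flange",f.sum(),cv2.minEnclosingCircle(q), np.median(z[f]))
    bl=k&(z>35)&(z<60)&(H>95)&(H<125)&(S>80); print("blue",bl.sum(),cv2.minEnclosingCircle(P[bl][:,:2].astype(np.float32)))
    mat=blob(c,k&(V<50)); print(cv2.minAreaRect(P[mat&(abs(z)<8)][:,:2].astype(np.float32)))
E
```

```text
top red 41 [ 546.2 -107.9  128.9] [ 554.1 -100.1  135.4] toponly [ 547.6 -107.7  131.7]
post 107 [526.3  61.7 602.7] [ 600.4  137.2 1377.8] top [586.  122.8 130.2]
[ 420.8 -114.4  120.3] [ 602.8  139.4 1377.8]
dial 218.59091186523438 186.5 12.68004322052002 [593.7  75.9  84. ]
flange 1170 ((598.6216430664062, -92.69573974609375), 70.56513977050781) 67.96403400493898
blue 178 ((596.2301025390625, -94.92051696777344), 91.51666259765625)
((594.84619140625, -5.86468505859375), (236.70782470703125, 417.0597839355469), 0.5767720341682434)
scene red 60 [ 553.3 -103.7  120.7] [558.9 -97.5 136.7] toponly [ 551.5 -105.5  133.5]
post 161 [651.4 208.2 209.1] [1028.4  722.8  870.5] top [600.2 136.5 129.4]
[ 541.9 -115.1  120.4] [1028.4  722.8  870.5]
dial 292.0 242.0 3.1623775959014893 [605.   61.1  84. ]
flange 832 ((599.3274536132812, -96.57176971435547), 72.90998077392578) 70.76912273454394
blue 241 ((600.3745727539062, -92.40424346923828), 91.20387268066406)
((501.433349609375, 23.225433349609375), (232.58322143554688, 56.101261138916016), 78.28960418701172)
```

Call:
send_rows([
  [[-0.9, -0.49, 0, 0, 0, 0, 60], [-0.9, -0.49, 0, 0, 0, 0, 60], [-0.9, -0.49, 0, 0, 0, 0, 60], [-0.9, -0.49, 0, 0, 0, 0, 60], [-0.9, -0.49, 0, 0, 0, 0, 60], [-0.9, -0.49, 0, 0, 0, 0, 40], [-0.9, -0.49, 0, 0, 0, 0, 40], [-0.9, -0.49, 0, 0, 0, 0, 40], [-0.9, -0.49, 0, 0, 0, 0, 40], [-0.9, -0.49, 0, 0, 0, 0, 40], [-0.9, -0.49, 0, 0, 0, 0, 40], [-0.9, -0.49, 0, 0, 0, 0, 40]],
])

```text
t: 1.6
ee_pos: [595.7, 128.5, 256.1]
eef_rot: [-0.0, 0.132, 0.991, -0.0]
force: [0.1, 1.4, -0.9]
opening: 40.3
gripper_force: 0.0
```

```bash
python3 - <<'E'
from h import *
np.set_printoptions(precision=1,suppress=True)
for n,bp in(("top",(165,140,340,240)),("scene",(205,170,360,310))):
    c=np.load(n+"0.npy",allow_pickle=True).item(); P=cloud(c); z=P[...,2]
    hsv=cv2.cvtColor(c["pixels"],cv2.COLOR_RGB2HSV).astype(int); V=hsv[...,2]
    k=np.zeros(V.shape,bool); k[bp[1]:bp[3],bp[0]:bp[2]]=1
    p=P[k&(z>123)&(z<137)&(V<90)]; p=p[p[:,1]>50]; print(n,len(p),p.min(0),p.max(0),np.median(p,0))
s=state(); print(s["t"],s["qpos"],rot(s["eef_rot"]))
E
```

```text
top 45 [585.7 122.6 123.2] [600.4 137.2 132.2] [593.  130.2 126.3]
scene 56 [587.7 124.3 123.1] [606.5 141.3 133.7] [597.9 133.5 128.9]
1.6 [-0.2  0.8 -0.1  1.3  0.1  1.   1. ] [[-1.   0.3 -0. ]
 [ 0.3  1.  -0. ]
 [ 0.  -0.  -1. ]]
```

Call:
send_rows([
  [[0, 0, 0, 0, 0, 0.96, 40], [0, 0, 0.1, 0, 0, 0.96, 40], [0, 0, 0.1, 0, 0, 0.96, 40], [0, 0, 0.1, 0, 0, 0.96, 40], [0, 0, 0.1, 0, 0, 0.96, 40], [0, 0, 0.1, 0, 0, 0.96, 40], [0, 0, 0.1, 0, 0, 0.96, 40], [0, 0, 0.1, 0, 0, 0.96, 40], [0, 0, 0.1, 0, 0, 0.96, 40], [0, 0, 0.1, 0, 0, 0.96, 40]],
])

```text
t: 2.85
ee_pos: [594.6, 129.8, 210.9]
eef_rot: [-0.0, 0.754, 0.656, -0.0]
force: [-0.6, -0.6, -0.8]
opening: 39.8
gripper_force: 0.0
```

Call:
send_rows([
  [[0, 0, 0.1, 0, 0, 0.96, 40], [0, 0, 0.1, 0, 0, 0.96, 40], [0, 0, 0.1, 0, 0, 0.96, 40], [0, 0, 0.1, 0, 0, 0.96, 40], [0, 0, 0.1, 0, 0, 0.96, 40], [0, 0, 0, 0, 0, 0.96, 40], [0, 0, 0, 0, 0, 0.96, 40], [0, 0, 0, 0, 0, 0.96, 40], [0, 0, 0, 0, 0, 0.96, 40], [0, 0, 0, 0, 0, 0.96, 40], [0, 0, 0, 0, 0, 0, 40]],
])

```text
t: 4.22
ee_pos: [594.5, 130.0, 185.9]
eef_rot: [0.0, 1.0, -0.001, -0.0]
force: [-0.1, -0.8, -0.2]
opening: 39.9
gripper_force: 0.0
```

```bash
python3 - <<'E'
from h import *
s=state(); print(s["ee_pos"],s["qpos"].round(2) if hasattr(s["qpos"],"round") else s["qpos"],rot(s["eef_rot"]).round(3))
for n in("scene",): c=camera(n); cv2.imwrite("pics/s1.png",cv2.resize(c["pixels"][150:330,190:400,::-1],None,fx=3,fy=3,interpolation=2))
E
```

```text
[594.5318007  129.9783094  185.90694739] [-0.56  0.94  0.68  1.45 -0.65  0.98 -1.29] [[ 1.    -0.002 -0.001]
 [-0.002 -1.    -0.001]
 [-0.001  0.001 -1.   ]]
```

View pics/s1.png

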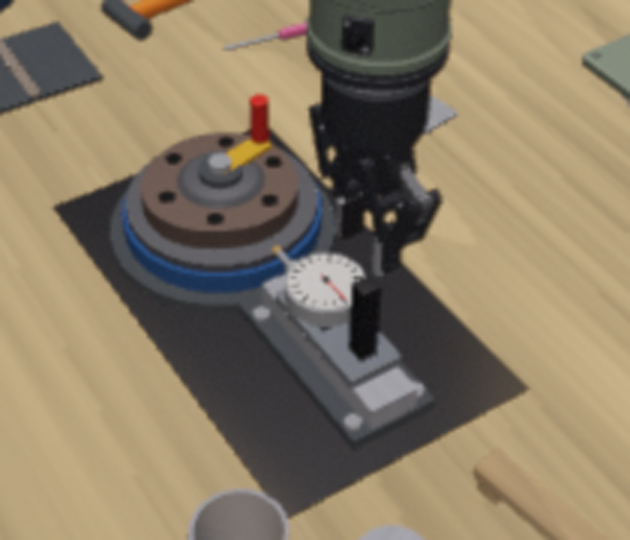

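The fingers straddle the black post (crop 365,320) and the needle rests at zero. I'll lower them.

Call:
send_rows([
  [[0, -0.03, 0.33, 0, 0, 0, 40], [0, 0, 0.33, 0, 0, 0, 40], [0, 0, 0.33, 0, 0, 0, 40], [0, 0, 0.33, 0, 0, 0, 30], [0, 0, 0, 0, 0, 0, 30], [0, 0, 0, 0, 0, 0, 28]],
])

```text
t: 5.03
ee_pos: [594.9, 131.2, 120.7]
eef_rot: [0.0, 1.0, -0.002, 0.0]
force: [0.5, 0.1, -0.2]
opening: 27.9
gripper_force: 0.0
```

```bash
cat >> h.py <<'E'
def needle(tag=None):
    c=camera("top"); P=cloud(c); hsv=cv2.cvtColor(c["pixels"],cv2.COLOR_RGB2HSV).astype(int); H,S,V=[hsv[...,i] for i in range(3)]
    z=P[...,2]; k=(z>70)&(z<98)&(abs(P[...,0]-594)<50)&(P[...,1]<110)&(P[...,1]>0)
    w=blob(c,k&(S<60)&(V>150)); w=cv2.morphologyEx(w.astype(np.uint8),cv2.MORPH_CLOSE,np.ones((7,7))); m=cv2.moments(w,True)
    q=cv2.findContours(w,0,2)[0][0]; (a,b),r=cv2.minEnclosingCircle(q); ctr=ray(c,a,b,86)
    red=(w>0)&((H<12)|(H>168))&(S>60)
    pts=np.array([ray(c,u,v,86)[:2]-ctr[:2] for v,u in np.argwhere(red)]) if red.any() else np.zeros((0,2))
    if len(pts):
        d=pts[np.hypot(*pts.T)>5].mean(0) if (np.hypot(*pts.T)>5).any() else pts.mean(0)
        print("needle mm", round(((np.arctan2(d[0],d[1])-np.radians(-1))%(2*np.pi))/.32,2), end=" ")
    print("n",len(pts),"dial",ctr.round(1),"r",round(r,1))
    if tag: cv2.imwrite("pics/"+tag,cv2.resize(c["pixels"][130:240,170:350,::-1],None,fx=4,fy=4,interpolation=2))
    return c
E
python3 -c "
from h import *
needle('n0.png'); print(state()['ee_pos'])"
```

```text
needle mm 8.93 n 1 dial [593.5  75.9  86. ] r 13.7
[594.97518889 131.31241819 120.83140657]
```

View pics/n0.png

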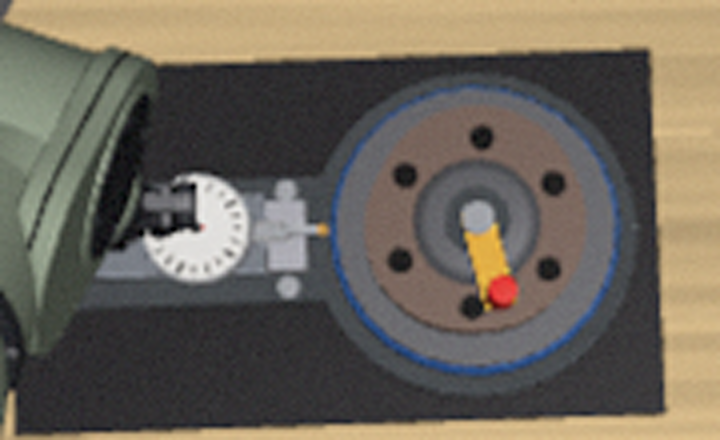

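Call:
send_rows([
  [[0, 0.06, 0, 0, 0, 0, 28], [0, 0.06, 0, 0, 0, 0, 28], [0, 0.06, 0, 0, 0, 0, 28], [0, 0.06, 0, 0, 0, 0, 28], [0, 0.06, 0, 0, 0, 0, 28], [0, 0.06, 0, 0, 0, 0, 28], [0, 0.06, 0, 0, 0, 0, 28], [0, 0.06, 0, 0, 0, 0, 28]],
])

```text
t: 6.08
ee_pos: [594.9, 108.3, 120.7]
eef_rot: [-0.001, 1.0, -0.001, 0.0]
force: [0.4, 6.3, 3.0]
opening: 28.1
gripper_force: 3.7
```

```bash
python3 -c "
from h import *
needle(); print(state()['ee_pos'],state()['force'])"
```

```text
n 0 dial [593.5  57.8  86. ] r 13.4
[594.95846432 107.79235634 120.73641484] [0.35931473 6.21716783 2.6922181 ]
```

Call:
send_rows([
  [[0, 0.05, 0, 0, 0, 0, 28], [0, 0.05, 0, 0, 0, 0, 28], [0, 0.05, 0, 0, 0, 0, 28], [0, 0, 0, 0, 0, 0, 28]],
])

```text
t: 6.62
ee_pos: [595.0, 100.7, 120.7]
eef_rot: [-0.001, 1.0, -0.001, 0.001]
force: [1.0, 6.5, 3.5]
opening: 28.0
gripper_force: 3.2
```

```bash
python3 -c "
from h import *
needle('n1.png'); print(state()['ee_pos'],state()['force'])"
```

```text
n 0 dial [594.1  50.6  86. ] r 13.5
[595.01947073 100.63547582 120.729032  ] [1.39532643 6.38643198 2.1823217 ]
```

View pics/n1.png

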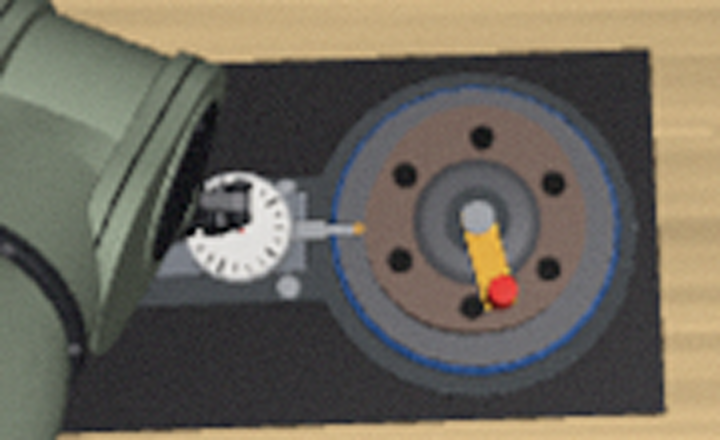

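Call:
send_rows([
  [[0, 0.04, 0, 0, 0, 0, 28], [0, 0.04, 0, 0, 0, 0, 28], [0, 0.04, 0, 0, 0, 0, 28], [0, 0.03, 0, 0, 0, 0, 28], [0, 0, 0, 0, 0, 0, 28]],
])

```text
t: 7.3
ee_pos: [595.1, 93.6, 120.8]
eef_rot: [-0.001, 1.0, -0.001, 0.001]
force: [2.0, 9.1, 4.1]
opening: 27.4
gripper_force: 4.4
```

```bash
python3 -c "
from h import *
c=needle(); print(state()['ee_pos'],state()['force'])
c=camera('scene'); save(c,'s2f.png'); cv2.imwrite('pics/s2.png',cv2.resize(c['pixels'][170:290,210:350,::-1],None,fx=5,fy=5,interpolation=2))
c=camera('top'); cv2.imwrite('pics/n2.png',cv2.resize(c['pixels'][170:205,210:270,::-1],None,fx=8,fy=8,interpolation=2))
a=cv2.imread('pics/s2.png'); b=cv2.imread('pics/n2.png'); o=np.zeros((600,800,3),np.uint8); a=cv2.resize(a,(370,317)); o[:317,:370]=a; o[317:597,:480]=b; cv2.imwrite('pics/m2.png',o)"
```

```text
needle mm 9.76 n 12 dial [593.9  43.7  86. ] r 13.7
[595.0722264   93.62092047 120.79481935] [2.69147604 8.78734744 3.21685036]
```

View pics/m2.png

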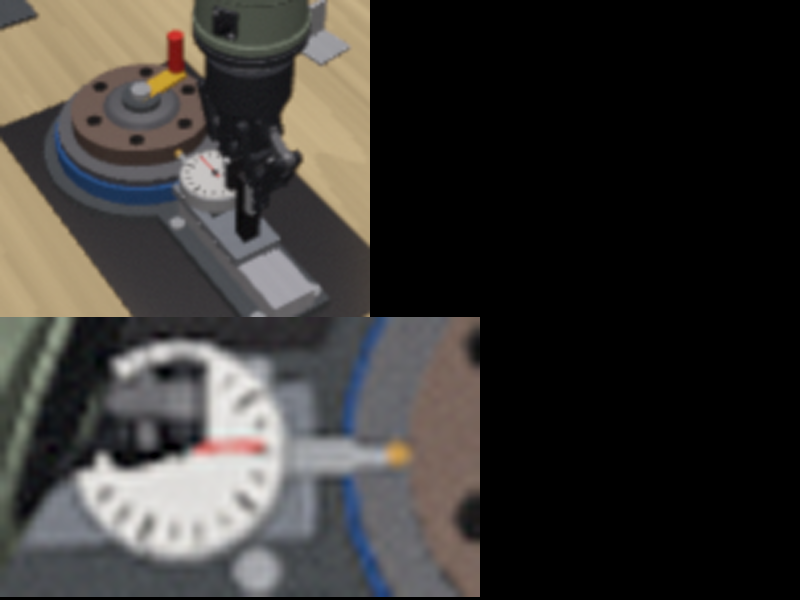

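The needle points almost along -y, about 9.5 mm of press, so roughly half-way. I'll back off, lift, and move over the grip with the tool's y axis along the tangent.

Call:
send_rows([
  [[0, -0.05, 0, 0, 0, 0, 30], [0, -0.05, 0, 0, 0, 0, 30], [0, 0, -0.4, 0, 0, 0, 36], [0, 0, -0.5, 0, 0, 0, 40], [0, 0, -0.5, 0, 0, 0, 40], [-0.13, 0.6, 0, 0, 0, 0, 40], [-0.13, 0.6, 0, 0, 0, 0, 40], [-0.13, 0.6, 0, 0, 0, 0, 40], [-0.13, 0.6, 0, 0, 0, 0, 40], [-0.13, 0.6, 0, 0, 0, 0, 40], [-0.13, 0.6, 0, 0, 0, 0, 40], [-0.14, 0.5, 0, 0, 0, 0, 40]],
])

```text
t: 8.95
ee_pos: [547.5, -108.8, 190.4]
eef_rot: [0.0, 1.0, -0.002, -0.0]
force: [-0.4, -0.2, -0.1]
opening: 39.8
gripper_force: 0.0
```

Call:
send_rows([
  [[0, 0, 0, 0, 0, -0.87, 40], [0, 0, 0, 0, 0, -0.87, 40], [0, 0, 0, 0, 0, 0, 40]],
])

```text
t: 9.32
ee_pos: [547.9, -107.7, 190.4]
eef_rot: [-0.0, 0.992, 0.128, 0.0]
force: [0.3, 0.9, -0.6]
opening: 40.1
gripper_force: 0.0
```

```bash
python3 -c "
from h import *
c=needle('n3.png'); s=state(); print(s['ee_pos'],s['qpos'],rot(s['eef_rot']).round(3))
P=cloud(c); z=P[...,2]; hsv=cv2.cvtColor(c['pixels'],cv2.COLOR_RGB2HSV).astype(int);H,S,V=[hsv[...,i] for i in range(3)]
c=camera('scene'); P=cloud(c); z=P[...,2]; hsv=cv2.cvtColor(c['pixels'],cv2.COLOR_RGB2HSV).astype(int);H,S,V=[hsv[...,i] for i in range(3)]
r=((H<6)|(H>174))&(S>150)&(z>80)&(z<140)&(abs(P[...,0]-560)<60)&(abs(P[...,1]+100)<60); print(r.sum(), P[r].mean(0))
"
```

```text
needle mm 9.83 n 15 dial [594.1  43.4  86. ] r 13.5
[ 547.87370097 -107.57940338  190.37323612] [-0.13029177  0.83294527  0.54154325  1.64159918 -0.54708093  0.82301164
 -0.66918908] [[ 0.968  0.252 -0.   ]
 [ 0.252 -0.968  0.   ]
 [-0.    -0.    -1.   ]]
77 [ 552.79148461 -102.59995997  118.27965243]
```

View pics/n3.png

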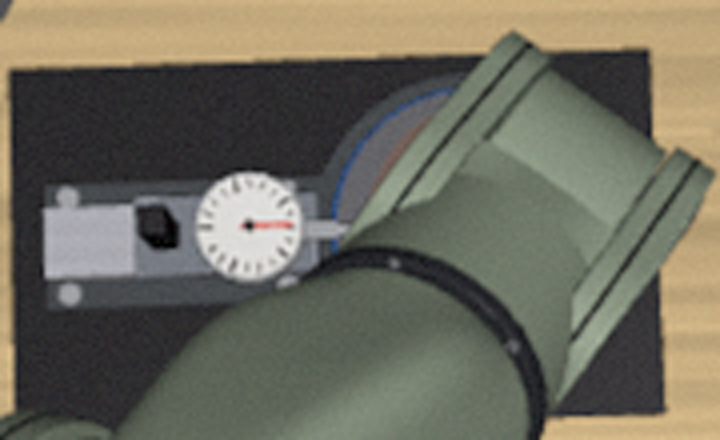

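Call:
send_rows([
  [[0, 0, 0.36, 0, 0, 0, 40], [0, 0, 0.36, 0, 0, 0, 40], [0, 0, 0.36, 0, 0, 0, 40], [0, 0, 0.36, 0, 0, 0, 40], [0, 0, 0, 0, 0, 0, 30], [0, 0, 0, 0, 0, 0, 24], [0, 0, 0, 0, 0, 0, 24]],
], force=20)

```text
t: 10.3
ee_pos: [548.2, -107.5, 119.0]
eef_rot: [0.0, 0.992, 0.128, 0.0]
force: [-0.0, -0.5, -0.7]
opening: 23.7
gripper_force: 0.0
```

```bash
python3 - <<'E'
from h import *
s=state(); print(s['ee_pos'],s['force'],s['opening'])
c=camera('scene'); cv2.imwrite('pics/s3.png',cv2.resize(c['pixels'][150:270,200:340,::-1],None,fx=5,fy=5,interpolation=2))
E
```

```text
[ 548.19684458 -107.54588402  118.99761157] [-0.01511859 -0.47752454 -0.72463348] 23.735681070915795
```

View pics/s3.png

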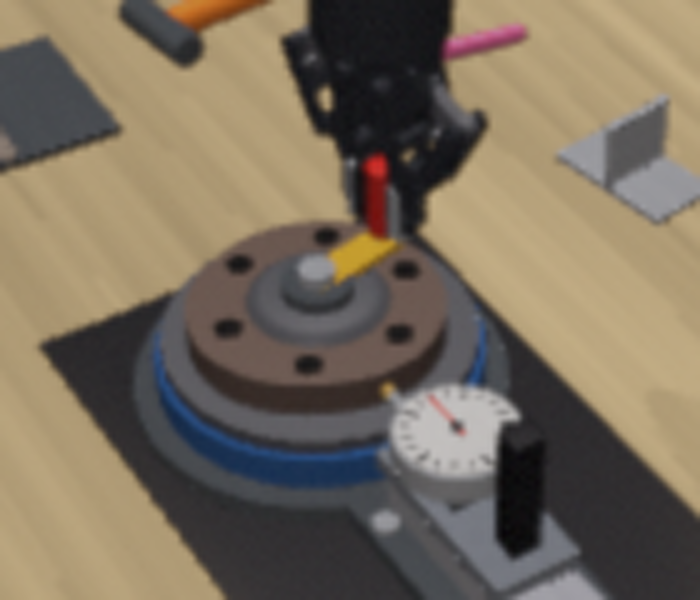

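Call:
send_rows([
  [[0.0073, 0.121, 0, 0, 0, -0.8, 24], [0.0073, 0.121, 0, 0, 0, -0.8, 24], [0.0073, 0.121, 0, 0, 0, -0.8, 24], [0.0073, 0.121, 0, 0, 0, -0.8, 24], [0.0073, 0.121, 0, 0, 0, -0.8, 24], [0.0073, 0.121, 0, 0, 0, -0.8, 24]],
])

```text
t: 11.1
ee_pos: [568.2, -136.3, 118.7]
eef_rot: [-0.001, 0.882, 0.471, -0.0]
force: [-4.9, 4.3, 5.0]
opening: 24.0
gripper_force: 3.0
```

```bash
cat >> h.py <<'E'
def rep():
    needle(); s=state(); p=np.array(s['ee_pos'])[:2]-[597.5,-93.8]; M=rot(s['eef_rot'])
    print("t",s['t'],"R",np.hypot(*p).round(1),"theta",np.arctan2(-p[1],-p[0]).round(3),"yaw",np.arctan2(M[1,0],M[0,0]).round(3),"z",round(s['ee_pos'][2],1),"F",np.array(s['force']).round(1),"q7",np.round(s['qpos'],2))
E
python3 -c "
from h import *
rep()"
```

```text
needle mm 8.32 n 14 dial [594.1  43.4  86. ] r 13.5
t 11.15 R 51.9 theta 0.985 yaw 0.987 z 118.7 F [ 0.1 -1.3 -0.1] q7 [ 0.05  0.93  0.27  1.6  -0.36  0.67 -0.08]
```

Call:
send_rows([
  [[0.009, 0.121, 0, 0, 0, -0.8, 24], [0.009, 0.121, 0, 0, 0, -0.8, 24], [0.009, 0.121, 0, 0, 0, -0.8, 24], [0.009, 0.121, 0, 0, 0, -0.8, 24], [0.009, 0.121, 0, 0, 0, -0.8, 24], [0.009, 0.121, 0, 0, 0, -0.8, 24]],
])

```text
t: 11.9
ee_pos: [602.7, -144.6, 118.6]
eef_rot: [-0.0, 0.66, 0.751, -0.001]
force: [-6.4, -0.5, 2.8]
opening: 24.3
gripper_force: 3.3
```

```bash
python3 -c "
from h import *
rep()"
```

```text
needle mm 12.97 n 14 dial [594.3  43.4  86. ] r 13.5
t 11.95 R 51.1 theta 1.69 yaw 1.706 z 118.6 F [ 1.1 -0.3  0.4] q7 [ 0.14  0.95  0.09  1.45 -0.11  0.74  0.41]
```

Call:
send_rows([
  [[0.009, 0.121, 0, 0, 0, -0.8, 24], [0.009, 0.121, 0, 0, 0, -0.8, 24], [0.009, 0.121, 0, 0, 0, -0.8, 24], [0.009, 0.121, 0, 0, 0, -0.8, 24], [0.009, 0.121, 0, 0, 0, -0.8, 24], [0.009, 0.121, 0, 0, 0, -0.8, 24]],
])

```text
t: 12.7
ee_pos: [634.1, -128.0, 118.5]
eef_rot: [-0.0, 0.354, 0.935, -0.001]
force: [-3.5, -3.1, 2.7]
opening: 24.1
gripper_force: 2.8
```

```bash
python3 -c "
from h import *
rep()"
```

```text
needle mm 12.3 n 19 dial [594.3  43.5  86. ] r 13.5
t 12.75 R 49.9 theta 2.413 yaw 2.425 z 118.5 F [ 1.5 -0.2  1. ] q7 [ 0.19  0.99 -0.1   1.33  0.12  0.83  0.91]
```

Call:
send_rows([
  [[0.008, 0.121, 0, 0, 0, -0.8, 24], [0.008, 0.121, 0, 0, 0, -0.8, 24], [0.008, 0.121, 0, 0, 0, -0.8, 24], [0.008, 0.121, 0, 0, 0, -0.8, 24], [0.008, 0.121, 0, 0, 0, -0.8, 24], [0.008, 0.121, 0, 0, 0, -0.8, 24]],
])

```text
t: 13.5
ee_pos: [646.9, -94.6, 118.4]
eef_rot: [-0.0, 0.003, 1.0, -0.001]
force: [-0.0, -5.6, -0.1]
opening: 23.9
gripper_force: 2.6
```

```bash
python3 -c "
from h import *
rep()"
```

```text
needle mm 7.98 n 13 dial [594.1  43.4  86. ] r 13.5
t 13.55 R 49.4 theta -3.134 yaw -3.14 z 118.4 F [ 0.1  1.1 -0. ] q7 [ 0.22  1.   -0.29  1.3   0.32  0.88  1.43]
```

Call:
send_rows([
  [[0.007, 0.121, 0, 0, 0, -0.8, 24], [0.007, 0.121, 0, 0, 0, -0.8, 24], [0.007, 0.121, 0, 0, 0, -0.8, 24], [0.007, 0.121, 0, 0, 0, -0.8, 24], [0.007, 0.121, 0, 0, 0, -0.8, 24], [0.007, 0.121, 0, 0, 0, -0.8, 24]],
])

```text
t: 14.3
ee_pos: [634.8, -61.0, 118.4]
eef_rot: [0.0, -0.349, 0.937, -0.001]
force: [3.1, -4.3, -1.2]
opening: 23.9
gripper_force: 2.6
```

```bash
python3 -c "
from h import *
rep()"
```

```text
needle mm 7.98 n 15 dial [593.9  43.7  86. ] r 13.7
t 14.35 R 49.9 theta -2.401 yaw -2.421 z 118.3 F [-0.7  0.9  0.2] q7 [ 0.25  1.   -0.47  1.37  0.51  0.89  1.94]
```

Call:
send_rows([
  [[0.007, 0.121, 0, 0, 0, -0.8, 24], [0.007, 0.121, 0, 0, 0, -0.8, 24], [0.007, 0.121, 0, 0, 0, -0.8, 24], [0.007, 0.121, 0, 0, 0, -0.8, 24], [0.007, 0.121, 0, 0, 0, -0.8, 24], [0, 0, 0, 0, 0, 0, 24]],
])

```text
t: 15.1
ee_pos: [609.1, -44.6, 118.3]
eef_rot: [-0.0, -0.609, 0.793, 0.0]
force: [-1.1, -0.4, 0.6]
opening: 24.0
gripper_force: 0.0
```

```bash
python3 -c "
from h import *
rep()"
```

```text
needle mm 7.94 n 14 dial [594.   43.3  86. ] r 13.5
t 15.15 R 50.5 theta -1.806 yaw -1.832 z 118.3 F [-0.5  0.7  0.6] q7 [ 0.3   0.99 -0.61  1.48  0.67  0.88  2.35]
```

Call:
send_rows([
  [[0, -0.05, 0, 0, 0, 0, 30], [0, 0, -0.4, 0, 0, 0, 36], [0, 0, -0.5, 0, 0, 0, 36], [0, 0, -0.5, 0, 0, 0, 36], [0, 0, 0, 0, 0, 1, 36], [0, 0, 0, 0, 0, 1, 36], [0, 0, 0, 0, 0, 1, 36], [0, 0, 0, 0, 0, 1, 36], [0, 0, 0, 0, 0, 1, 36], [0, 0, 0, 0, 0, 1, 36], [0, 0, 0, 0, 0, 1, 36], [0, 0, 0, 0, 0, 1, 36]],
])

```text
t: 16.65
ee_pos: [612.1, -45.1, 188.4]
eef_rot: [0.0, -0.054, 0.999, 0.0]
force: [0.4, -0.3, 0.2]
opening: 35.8
gripper_force: 0.0
```

Call:
send_rows([
  [[0, 0, 0, 0, 0, 1, 36], [0, 0, 0, 0, 0, 1, 36], [0, 0, 0, 0, 0, 1, 36], [0, 0, 0, 0, 0, 1, 36], [0, 0, 0, 0, 0, 1, 36], [0, 0, 0, 0, 0, 1, 36], [0, 0, 0, 0, 0, 1, 36], [0, 0, 0, 0, 0, 1, 36], [0, 0, 0, 0, 0, 1, 36], [0, 0, 0, 0, 0, 1, 36], [0, 0, 0, 0, 0, 1, 36], [0, 0, 0, 0, 0, 1, 36]],
])

```text
t: 18.15
ee_pos: [612.2, -44.9, 188.4]
eef_rot: [0.0, 0.748, 0.663, 0.0]
force: [0.1, -0.1, -0.7]
opening: 36.3
gripper_force: 0.0
```

Call:
send_rows([
  [[0, 0, 0, 0, 0, 0.94, 36], [0, 0, 0, 0, 0, 0, 36]],
])

```text
t: 18.4
ee_pos: [612.1, -44.8, 188.3]
eef_rot: [0.0, 0.791, 0.612, 0.0]
force: [0.8, -0.4, -0.3]
opening: 35.8
gripper_force: 0.0
```

```bash
python3 -c "
from h import *
rep(); print(state()['ee_pos'])
c=camera('scene'); P=cloud(c); z=P[...,2]; hsv=cv2.cvtColor(c['pixels'],cv2.COLOR_RGB2HSV).astype(int);H,S,V=[hsv[...,i] for i in range(3)]
r=((H<6)|(H>174))&(S>150)&(z>85)&(z<140)&(abs(P[...,0]-600)<70)&(abs(P[...,1]+94)<70); print(r.sum(), P[r].mean(0), P[r&(z>128)].mean(0))
"
```

```text
n 0 dial [608.   68.4  86. ] r 5.1
t 18.45 R 51.0 theta -1.86 yaw 1.319 z 188.3 F [-0.1 -0.4  0.2] q7 [-0.08  0.86  0.22  1.42 -0.22  0.88 -0.05]
[612.03219926 -44.92999913 188.32915374]
89 [613.75086121 -42.78360363 120.19005451] [612.36130295 -45.41970673 133.36349649]
```

Call:
send_rows([
  [[0, 0, 0.35, 0, 0, 0, 38], [0, 0, 0.35, 0, 0, 0, 38], [0, 0, 0.35, 0, 0, 0, 38], [0, 0, 0.35, 0, 0, 0, 38], [0, 0, 0, 0, 0, 0, 30], [0, 0, 0, 0, 0, 0, 24], [-0.007, -0.121, 0, 0, 0, -0.8, 24], [-0.007, -0.121, 0, 0, 0, -0.8, 24], [-0.007, -0.121, 0, 0, 0, -0.8, 24], [-0.007, -0.121, 0, 0, 0, -0.8, 24]],
])

```text
t: 19.75
ee_pos: [588.7, -44.7, 119.2]
eef_rot: [0.001, 0.621, 0.784, 0.001]
force: [5.4, 0.0, -4.3]
opening: 24.3
gripper_force: 2.6
```

```bash
python3 -c "
from h import *
rep()"
```

```text
needle mm 12.4 n 1 dial [596.6  50.3  86. ] r 12.6
t 19.8 R 49.7 theta -1.375 yaw 1.807 z 119.2 F [-0.6 -0.6 -0.5] q7 [-0.01  0.91  0.06  1.58 -0.07  0.65  0.32]
```

Call:
send_rows([
  [[-0.0065, -0.121, 0, 0, 0, -0.8, 24], [-0.0065, -0.121, 0, 0, 0, -0.8, 24], [-0.0065, -0.121, 0, 0, 0, -0.8, 24], [-0.0065, -0.121, 0, 0, 0, -0.8, 24], [-0.0065, -0.121, 0, 0, 0, -0.8, 24], [-0.0065, -0.121, 0, 0, 0, -0.8, 24]],
])

```text
t: 20.55
ee_pos: [558.9, -63.8, 119.2]
eef_rot: [0.001, 0.306, 0.952, 0.001]
force: [3.1, 4.5, 1.1]
opening: 23.9
gripper_force: 3.0
```

```bash
python3 -c "
from h import *
rep()"
```

```text
needle mm 9.98 n 12 dial [594.1  43.4  86. ] r 13.5
t 20.6 R 48.7 theta -0.635 yaw 2.525 z 119.1 F [-0.  -1.7  0.7] q7 [ 0.13  0.88 -0.14  1.68  0.19  0.6   0.83]
```

Call:
send_rows([
  [[-0.0065, -0.121, 0, 0, 0, -0.8, 24], [-0.0065, -0.121, 0, 0, 0, -0.8, 24], [-0.0065, -0.121, 0, 0, 0, -0.8, 24], [-0.0065, -0.121, 0, 0, 0, -0.8, 24], [-0.0065, -0.121, 0, 0, 0, -0.8, 24], [-0.0065, -0.121, 0, 0, 0, -0.8, 24]],
])

```text
t: 21.35
ee_pos: [548.9, -98.1, 119.0]
eef_rot: [0.0, -0.048, 0.999, 0.0]
force: [-0.8, 4.7, 3.5]
opening: 23.9
gripper_force: 2.9
```

```bash
python3 -c "
from h import *
rep()"
```

```text
needle mm 10.54 n 17 dial [594.   43.3  86. ] r 13.5
t 21.4 R 49.1 theta 0.115 yaw -3.04 z 118.9 F [-0.  -2.1  0.5] q7 [ 0.3   0.89 -0.34  1.69  0.45  0.64  1.38]
```

Call:
send_rows([
  [[-0.0075, -0.121, 0, 0, 0, -0.8, 24], [-0.0075, -0.121, 0, 0, 0, -0.8, 24], [-0.0075, -0.121, 0, 0, 0, -0.8, 24], [-0.0075, -0.121, 0, 0, 0, -0.8, 24], [-0.0075, -0.121, 0, 0, 0, -0.8, 24], [-0.0075, -0.121, 0, 0, 0, -0.8, 24], [-0.0075, -0.121, 0, 0, 0, -0.8, 24], [-0.0075, -0.121, 0, 0, 0, -0.8, 24], [-0.0075, -0.121, 0, 0, 0, -0.8, 24], [-0.0075, -0.121, 0, 0, 0, -0.8, 24], [-0.0075, -0.121, 0, 0, 0, -0.8, 24]],
])

```text
t: 22.78
ee_pos: [590.5, -143.8, 118.5]
eef_rot: [-0.001, -0.65, 0.76, 0.0]
force: [-6.4, 2.3, 3.3]
opening: 24.5
gripper_force: 3.2
```

```bash
python3 -c "
from h import *
rep()"
```

```text
needle mm 11.8 n 17 dial [594.   43.7  86. ] r 13.7
t 22.825 R 50.7 theta 1.447 yaw -1.721 z 118.4 F [ 1.3 -0.1  0.1] q7 [ 0.51  1.02 -0.73  1.48  0.78  0.94  2.55]
```

Call:
send_rows([
  [[-0.007, -0.12, 0, 0, 0, 0, 24], [-0.022, -0.119, 0, 0, 0, 0, 24], [-0.036, -0.115, 0, 0, 0, 0, 24]],
])

```text
t: 23.2
ee_pos: [608.5, -143.3, 118.3]
eef_rot: [-0.001, -0.648, 0.762, 0.0]
force: [-7.2, 1.1, 3.1]
opening: 24.0
gripper_force: 3.4
```

```bash
python3 -c "
from h import *
rep()"
```

```text
needle mm 13.16 n 13 dial [594.   43.7  86. ] r 13.7
t 23.25 R 50.6 theta 1.807 yaw -1.732 z 118.3 F [ 1.  -0.3  0.3] q7 [ 0.5   1.04 -0.73  1.41  0.76  0.98  2.56]
```

Call:
send_rows([
  [[-0.049, -0.111, 0, 0, 0, 0, 24], [0, 0, 0, 0, 0, 0, 24]],
])

```text
t: 23.5
ee_pos: [615.2, -141.5, 118.4]
eef_rot: [0.0, -0.649, 0.761, -0.0]
force: [0.6, -0.2, -0.6]
opening: 23.8
gripper_force: 0.0
```

```bash
python3 -c "
from h import *
rep()"
```

```text
needle mm 13.35 n 14 dial [594.   43.7  86. ] r 13.7
t 23.55 R 50.9 theta 1.923 yaw -1.729 z 118.4 F [ 0.2 -0.8  0. ] q7 [ 0.49  1.05 -0.73  1.39  0.76  0.99  2.57]
```

Call:
send_rows([
  [[-0.04, -0.072, 0, 0, 0, 0, 24], [0, 0, 0, 0, 0, 0, 24]],
])

```text
t: 23.8
ee_pos: [619.0, -140.1, 118.4]
eef_rot: [0.0, -0.65, 0.76, -0.0]
force: [-0.3, 0.2, -0.3]
opening: 24.0
gripper_force: 0.0
```

```bash
python3 -c "
from h import *
rep()"
```

```text
needle mm 13.33 n 15 dial [593.9  43.7  86. ] r 13.7
t 23.85 R 51.1 theta 2.003 yaw -1.727 z 118.4 F [-0.6  0.4 -0.5] q7 [ 0.48  1.05 -0.73  1.38  0.76  1.    2.58]
```

That's the peak: 13.3 mm and flat. I'll release and lift clear.

Call:
send_rows([
  [[0, 0, 0, 0, 0, 0, 32], [0, 0.04, 0, 0, 0, 0, 36], [0, 0, 0, 0, 0, 0, 36], [0, 0, -0.3, 0, 0, 0, 36], [0, 0, -0.5, 0, 0, 0, 36], [0, 0, -0.5, 0, 0, 0, 36], [0, 0, -0.5, 0, 0, 0, 36], [0, 0, 0, 0, 0, 0, 36], [0, 0, 0, 0, 0, 0, 36]],
])

```text
t: 24.98
ee_pos: [616.7, -140.0, 208.5]
eef_rot: [-0.0, -0.65, 0.76, -0.0]
force: [-0.9, -0.3, 0.1]
opening: 36.0
gripper_force: 0.0
```

```bash
python3 -c "
from h import *
rep()
c=camera('scene'); cv2.imwrite('pics/s9.png',cv2.resize(c['pixels'][150:270,200:340,::-1],None,fx=5,fy=5,interpolation=2))"
```

```text
needle mm 13.3 n 15 dial [594.  44.  86.] r 13.8
t 25.025 R 49.9 theta 1.964 yaw -1.726 z 208.1 F [ 0.7 -0.3 -0.4] q7 [ 0.5   0.94 -0.78  1.3   0.67  1.16  2.65]
```

View pics/s9.png

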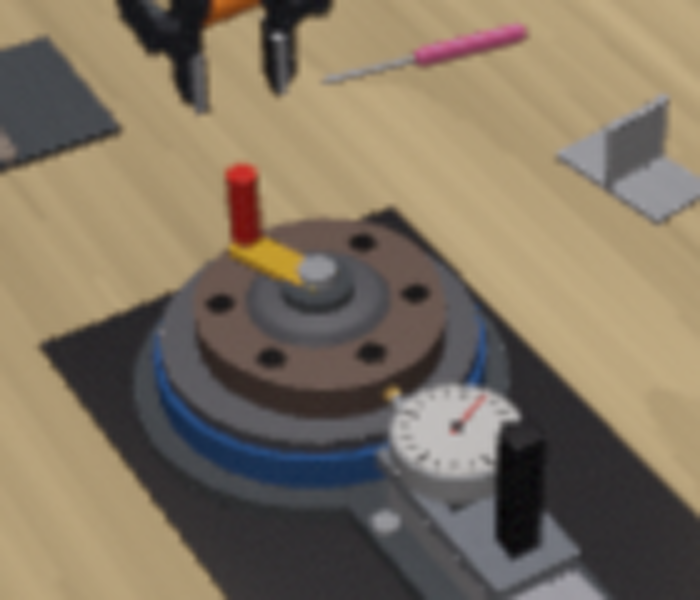

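The gripper is clear of the red grip (240,205), the needle still reads 13.3 mm, and the plunger rests on the high spot.

```bash
python3 -c "
from cell import finish_job
print(finish_job())"
```

```text
the job is handed in; nothing more can be done
None
```

I handed the job in at about 25 s, with no verdict returned. The flange was turned more than one full turn counter-clockwise with the plunger pressed throughout (about 8 to 13.4 mm where I could read the needle). The high spot now rests at the plunger at about 13.3 mm, against about 8 mm on the plain rim, and the gripper is clear of everything.

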